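# Lock the slide drawer with the curved pin

### The job

Push the drawer of the white slide cabinet fully shut so that its ring lines up with the ring on the cabinet top. Then lock it: pass the curved pin, tip first and following its bend, through both rings from the cabinet's left side (left as seen from the robot), until its collar comes up against the rings, and leave it lying flat on the cabinet top with its handle there. Do not disturb the jar, the mouse or the dishes.

Things in the scene. Friction and masses are not known exactly. Their poses are not given: they have to be found in the camera images.
- cabinet: White slide cabinet, fixed, 200 (x) x 200 (y) x 75 mm high. Origin: centre of its underside, on the bench; z up; +y is its left seen from the robot. Its -x side (towards the robot) has the drawer. Flat top, bare but for a steel ring standing upright near the front: 7 mm bar, hole 22 mm wide facing along y, 36 mm outside, hole centre at cabinet (-85, -15.5, 92) mm.
- drawer (a joint): How far the drawer stands out of the cabinet along the cabinet's -x, in m: 0 is fully shut (hard stop), starts 0.025 to 0.045, range to 0.08. No spring; it slides with about 2.5 N of friction and stays where it is left.
- drawer_front (a point): Point on the flat grey drawer front (200 mm wide, 4 to 72 mm above the bench), 55 mm above the bench, at cabinet x = -112 mm when shut, y = 45 mm; push here along the cabinet's +x. A pull lip sticks out 14 mm from the face, 15 to 21 mm above the bench.
- drawer_ring (a point): Centre of the hole of the drawer's steel ring (same size as the cabinet's ring), 92 mm above the bench. It stands on a flat 3 mm thick tongue that slides over the cabinet top and moves with the drawer. With the drawer shut it is at cabinet (-85, -24.5, 92) mm.
- rings_mid (a point): Fixed point at cabinet (-85, -20, 92) mm, axes as the cabinet's: midway between the two ring holes when the drawer is shut, on their common axis (along y; 16 mm over both rings). With the pin in place flat on the top, its wire is at this height and the centre of its arc 50 mm to the +x side of this point, above the free cabinet top.
- pin: Loose locking pin, 0.24 kg, flat on the bench left or right of the cabinet. Black block handle 60 (x) x 24 (y) x 30 mm high, to be gripped across its width; origin: centre of its underside, z up. From its +x end a 9 mm round steel wire bends level to +y: arc of 120 deg, point d deg along it at (30+50 sin d, 50-50 cos d, 17) mm. Collar 28 mm wide, 6 mm thick at d = 25.
- pin_tip (a point): Free end of the pin's wire (arc point d = 120, centre of its round end), at pin (73.3, 75, 17) mm.
- pin_seat (a point): Point on the wire's centre line at arc d = 38, at pin (60.8, 10.6, 17) mm: it lies midway between the two rings when the collar touches the rings.
- jar: Amber glass jar with a cap, 60 mm across, 85 mm high, standing on the bench on the other side of the cabinet from the pin; origin under its centre. Bystander.
- mouse: Black computer mouse, about 105 x 60 x 36 mm, on the bench beside the cabinet's far end, left or right; origin under its centre. Bystander.
- dishes: Stack of clear culture dishes, one solid piece 90 mm across and 45 mm high, on the bench beside the cabinet's far end, on the other side from the mouse; origin under its centre. Bystander.
Mind the look-alikes: they are no part of the job. What is meant by the pin is not blue, purple or red, and is the smaller of those in its own colour.

How it is judged:
By the outcome, as a careful person would: the job done as asked, in the order asked, and still so for the second after the job is handed in, with the robot touching nothing.
It also fails if it takes over 67 s, if anything falls off the work surface, if the arm or the gripper's body presses on something with over 40 N, if the wrist force passes 120 N, or if a joint passes its speed limit or range.

### The arm

A 6-joint arm with a two-finger parallel gripper is mounted at the origin on the work surface. World frame = base frame: x ahead of the robot, y to its left, z up, the work surface at z = 0. Lengths are in m, angles in rad, forces in N, time in s.
With the tool pointing down it reaches from about 0.35 to 0.775 m from the base axis. Payload 5.5 kg.
Tool frame: the origin (TCP) lies on the centre line of the jaws, within the pads' length; the fingertips stand 11 mm ahead of it and the grasp point (between the pads) lies 8 mm behind it (env.tip_reach is the distance from the TCP to the fingertips, in m); z points along the fingers, x is the direction in which the jaws open and shut, and the axes are right-handed (so a half turn about z gives the same grasp; the last joint's range is limited). The gripper opens to 85 mm and grips with 20 to 120 N. Pads are 22 mm wide; open, the fingers measure 114 mm over their backs; the gripper's body (76 mm by 85 mm) begins 54 mm behind the grasp point. The pads swing forward as they close: fully open they stand 13 mm farther back than shut.
Start: joints at [-1.267, 0.313, 0.046, 1.304, 0, 1.431], TCP at [0.247, -0.519, 0.242] pointing down, gripper open.
Joint ranges: [-2.76, 2.76], [-0.86, 1.69], [-1.03, 1.26], [-2.2, 2.34], [-1.47, 1.5], [-3.14, 3.14]. Speed limits (rad/s): [2.57, 2.57, 3.14, 3.14, 3.14, 3.14].

### API

Orientations are given as a unit quaternion [w, x, y, z].
In Python, from workcell import env gives the robot as it stands.
- The arm moves only by the tool carry_out, never from a script. Its argument "moves" is one flat list of numbers, 7 for each row, row after row: the gripper command: -1 is shut, 1 is fully open, values between are in proportion, then the shift along the tool's x, y, z in m, then the turn, a rotation vector about the tool's x, y, z in degrees. A call has exactly 5 rows; each row shifts and turns the pose as measured when the row begins, along the tool's axes as they then stand; what a row does not reach is not made up. A row lasts 1/8 s, in which the tool goes at most 62.5 mm and 10.7 degrees, less where a joint would pass 70% of its speed; a pose out of reach is approached as far as the arm can. A call is refused whole if a number of a shift passes 0.0625 or a number of a turn 10.7, either way. A call with a gripper value outside its range is refused whole. The fingers move at their own pace and stop on an object; "squeeze" is the grip in N (left out, the last holds). Time passes only in rows, so rows that do not move let the fingers close, or fill a call up. It gives the time, the measured TCP pose, the force and the opening at its end, in the units of the state.
- env.get_state(): the state, without advancing time (a new reading comes with each control period).
- env.read_camera(name): name is "scene" or "top"; returns the picture (480x640x3 uint8, red, green, blue); there is no depth.
- env.calibration(name): a dict with "camera_matrix" (3x3 intrinsics, pixels), "rvec" (rotation vector, rad) and "tvec" (3), from world to camera coordinates, as OpenCV has them. Camera axes: x right, y down, z forward; pixel columns grow to the right and rows downward; lengths in m; the calibration is good to about 2 mm. A picture is of the moment at which its call begins. calibration takes no time and is no camera call.
- env.hand_in(): hands the job in, once; it reports no verdict.
The state is a dict: "clock": time; "joint_pos": joint angles; "qvel": joint speeds; "tau": joint torques, N m; "tcp_pos": TCP position; "orientation": TCP orientation; "wrist_force": force on the tool from outside, world axes, zero at the start; "ft_torque": the same for the moment, N m; "finger_gap": finger opening in m.
Only numpy, scipy, OpenCV 4.12 (cv2) and the standard library are available. Lean on these libraries where they do the work, as an engineer would, in place of code of your own. Each camera call takes 0.05 s, during which the arm holds its last target. There are 200 camera calls.

## Working session

There is one attempt and no reset: what is moved stays moved. The work goes in short steps, Python scripts to look and compute and a tool call to move; the robot and the scene stay as the last step left them, time stands still between calls to the robot, and variables do not carry over. Pictures are saved under pics/ and viewed, about 8 in all and at most 12, crops included, and the job is handed in when it is done.

Besides the shell and the picture viewer there is one more tool, called after "Request:" as a command line: name --argument value ..., lists and objects as JSON in quotes. carry_out: Moves the arm, as the interface text tells. Its arguments: {"type":"object","properties":{"moves":{"type":"array"},"squeeze":{"type":"number"}},"required":["moves"]}

```bash
mkdir -p pics; ls
python3 - <<'E'
from workcell import env
import cv2,numpy as np
for n in("scene","top"):
    im=env.read_camera(n); cv2.imwrite(f"pics/{n}0.png",im[:,:,::-1])
    c=env.calibration(n); R=cv2.Rodrigues(np.array(c["rvec"],float))[0]
    print(n,np.array(c["camera_matrix"]).round(1).tolist(),(-R.T@np.array(c["tvec"]).ravel()).round(3),R.round(2).tolist())
print(env.get_state())
E
```

```text
pics
scene [[601.4, 0.0, 325.2], [0.0, 601.4, 244.2], [0.0, 0.0, 1.0]] [0.932 0.849 1.505] [[-0.86, 0.5, 0.0], [0.43, 0.74, -0.52], [-0.26, -0.45, -0.85]]
top [[456.6, 0.0, 324.8], [0.0, 456.6, 237.9], [0.0, 0.0, 1.0]] [0.361 0.101 1.281] [[-0.01, -1.0, -0.0], [-0.99, 0.01, -0.11], [0.11, 0.0, -0.99]]
{'clock': 0.1, 'joint_pos': array([-1.26657043e+00,  3.13907375e-01,  4.50919585e-02,  1.30357857e+00,
       -6.20086296e-06,  1.43120091e+00]), 'qvel': array([-2.63954747e-04, -2.38856726e-03,  3.37618183e-03, -3.03303899e-04,
        5.82511447e-05,  4.80582007e-04]), 'tau': array([ 1.29622498e-03, -4.81729209e+01,  2.99241811e+01,  1.27795176e-02,
       -1.69966524e-04,  1.06465509e-05]), 'tcp_pos': array([ 0.2467637 , -0.51888315,  0.24150795]), 'orientation': array([-5.14137564e-04,  8.45397177e-01, -5.34137600e-01, -6.11395479e-04]), 'wrist_force': array([-0.2601449 , -0.47019564, -0.22299163]), 'ft_torque': array([-0.04387761, -0.0255783 ,  0.027335  ]), 'finger_gap': 0.0853748891796859}
```

View pics/scene0.png

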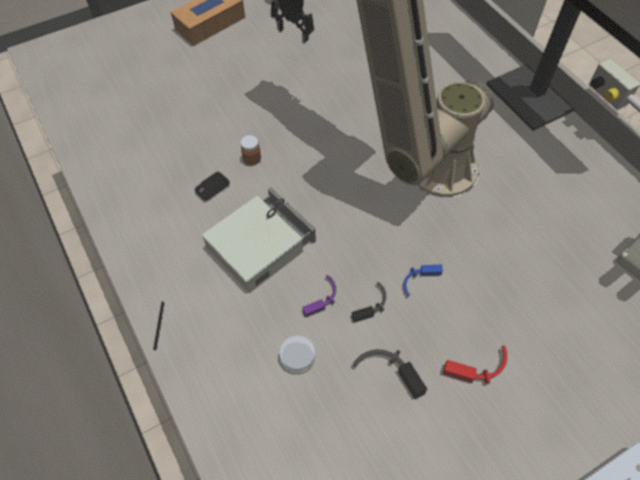

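View pics/top0.png

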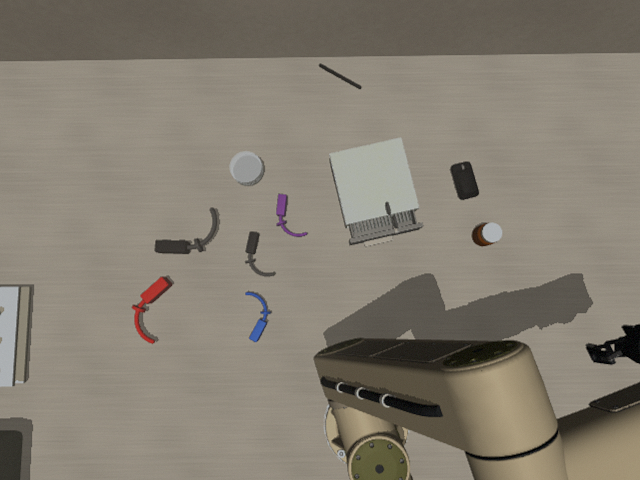

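Look-alikes in the top view are the small black pin at (252,243), large black at (172,247), purple (282,205), blue (258,330), red (155,290), plus the black mouse (465,180) and a black rod (340,76). I choose the small black pin at (252,243). The cabinet is at (373,185) with its drawer partly out.

```bash
cat > h.py <<'E'
from workcell import env
import cv2,numpy as np
def cal(n):
    c=env.calibration(n); return np.array(c["camera_matrix"],float),np.array(c["rvec"],float).ravel(),np.array(c["tvec"],float).ravel()
def ray(n,uv,z):
    K,r,t=cal(n);R=cv2.Rodrigues(r)[0];o=-R.T@t
    uv=np.atleast_2d(np.array(uv,float));d=(R.T@np.linalg.inv(K)@np.c_[uv,np.ones(len(uv))].T).T
    return (o+d*((z-o[2])/d[:,2])[:,None])[:,:2]
def proj(n,P):
    K,r,t=cal(n);return cv2.projectPoints(np.atleast_2d(np.array(P,float)),r,t,K,None)[0].reshape(-1,2)
def blob(m,uv):
    k,l,s,c=cv2.connectedComponentsWithStats(m.astype(np.uint8))
    i=min((j for j in range(1,k) if s[j,4]>40),key=lambda j:np.linalg.norm(c[j]-uv));return l==i
def rect(m,n,z):
    ys,xs=np.nonzero(m);P=ray(n,np.c_[xs,ys],z)*1000
    (c,s,a)=cv2.minAreaRect(P.astype(np.float32));return np.array(c).round(1),np.array(s).round(1),round(a,1),P
def pose():
    s=env.get_state();w,x,y,z=s["orientation"]
    from scipy.spatial.transform import Rotation as R
    return s,R.from_quat([x,y,z,w]).as_matrix()
E
python3 - <<'E'
from h import *
for n,pc,cc in(("scene",(364,313),(250,240)),("top",(252,243),(373,185))):
    b=cv2.imread(f"pics/{n}0.png");hsv=cv2.cvtColor(b,cv2.COLOR_BGR2HSV)
    g=b.max(2)
    cab=blob((b[:,:,1].astype(int)-b[:,:,2]>4)&(g>150),cc); print(n,"cab",rect(cab,n,.075)[:3],cab.sum())
    dark=blob((g<75),pc);print("dark",rect(dark,n,.015)[:3],dark.sum())
    core=blob(cv2.morphologyEx((g<75).astype(np.uint8),cv2.MORPH_OPEN,np.ones((6,6))),pc);r=rect(core,n,.03);print("handle",r[:3],core.sum())
    a=b[pc[1]-45:pc[1]+45,pc[0]-55:pc[0]+55];c=b[cc[1]-60:cc[1]+70,cc[0]-70:cc[0]+80]
    a=cv2.resize(a,(400,330),interpolation=cv2.INTER_CUBIC);c=cv2.resize(c,(400,330),interpolation=cv2.INTER_CUBIC)
    if n=="scene":A=[a,c]
    else:cv2.imwrite("pics/crop1.png",np.vstack([np.hstack(A)[:300],np.hstack([a,c])[:300]]))
    # coarse drawer
E
```

```text
scene cab (array([654.9, -24.6]), array([202., 201.]), 12.0) 3536
dark (array([494.7, 311.2]), array([27.3, 65.2]), 77.9) 208
handle (array([499.8, 320.2]), array([26.9, 59.2]), 77.1) 190
top cab (array([258.4, 283.6]), array([18.9, 52.5]), 61.7) 152
dark (array([464.6, 305.6]), array([121. ,  44.8]), 8.8) 252
handle (array([491.5, 302.1]), array([26.1, 58.8]), 79.0) 198
```

View pics/crop1.png

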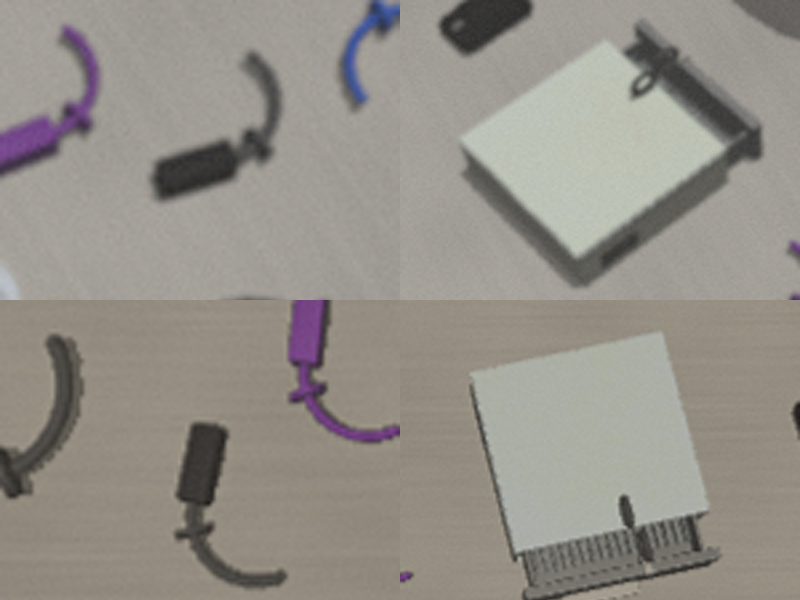

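Run:
```python
from h import *
print(ray("top",[(329.2,153.8),(400.5,137.6),(418.1,208.5),(346.1,225.4)],.075).round(4).tolist())
b=cv2.imread("pics/top0.png");print(b[185,373],b[100,200],b[243,252],b[330,500])
d=b.astype(int);m=blob((d.min(2)>160)&(d[:,:,2]-d[:,:,0]<8),(373,185));print(rect(m,"top",.075)[:3],m.sum())
for n,pc in(("top",(252,243)),("scene",(364,313))):
    i=cv2.imread(f"pics/{n}0.png").max(2)
    print(i[pc[1]-16:pc[1]+18:1,pc[0]-14:pc[0]+14])
    for T in(60,75,90):
        q=blob(cv2.morphologyEx((i<T).astype(np.uint8),cv2.MORPH_OPEN,np.ones((5,5))),pc);print(n,T,rect(q,n,.03)[:3],[v.mean() for v in np.nonzero(q)])
```

```text
[[0.7285, 0.0905], [0.7715, -0.1044], [0.5751, -0.1457], [0.5316, 0.0477]]
[160 173 169] [127 141 146] [52 57 61] [78 85 90]
(array([654.2, -27.9]), array([197.2, 200.4]), 12.4) 3762
[[150 149 150 152 148 152 149 150 151 152 152 151 150 148 150 150 150 150
  148 150 148 148 148 148 148 148 146 145]
 [153 153 153 152 151 152 153 151 152 152 153 152 154 151 153 149 152 150
  153 151 149 148 148 149 148 148 147 147]
 [151 148 150 149 149 150 149 148 148 148 149 147 148 150 146 148 147 147
  147 145 143 146 144 143 144 144 146 143]
 [148 149 148 149 150 150 148 147 146 149 149 149 152 151 152 152 153 150
  148 148 147 145 145 146 146 142 143 146]
 [151 149 148 150 148 150 151 149 153 152 152 137 111 102 102 110 117 121
  121 146 154 149 150 149 146 145 146 148]
 [149 151 150 150 150 148 147 149 146 148 156 106  64  56  56  59  69  73
   72 103 114 143 149 147 148 145 146 144]
 [148 145 147 149 148 146 147 146 144 149 152  90  53  58  57  56  56  57
   59  57  71 109 142 147 148 143 146 145]
 [151 148 151 151 149 151 151 149 150 151 137  79  55  57  55  56  58  61
   60  52  46  86 142 14
[... 7030 characters left out ...]
 [167 165 165 169 161 168 165 162 165 167 169 166 165 165 167 163 165 165
  163 166 161 163 160 164 165 162 163 166]
 [165 166 167 164 166 162 166 164 163 167 165 167 165 168 167 167 164 166
  164 164 162 164 164 162 162 162 163 163]
 [164 167 163 168 164 164 166 165 164 163 164 167 165 167 167 165 165 166
  167 165 164 168 161 162 164 166 164 165]]
scene 60 (array([500.7, 515.2]), array([26.2, 19.9]), 59.8) [np.float64(375.65714285714284), np.float64(404.0857142857143)]
scene 75 (array([500.2, 316.4]), array([26.9, 61.5]), 77.1) [np.float64(313.93), np.float64(362.375)]
scene 90 (array([500.5, 316.4]), array([29.4, 63.8]), 75.1) [np.float64(313.9447004608295), np.float64(362.4009216589862)]
```

The crop confirms the smaller black pin, with its wire leaving toward the robot and its tip at about (275,274). The cabinet centre is at about (0.654, -0.026) with yaw 12.4°, and both views agree. The pin handle is at about (0.495, 0.309) with yaw 168°.

```bash
cat >> h.py <<'E'
from scipy.spatial.transform import Rotation as Rt
def down(psi):
    c,s=np.cos(np.radians(psi)),np.sin(np.radians(psi));return np.array([[c,s,0],[s,-c,0],[0,0,-1.]])
def psi_of(R): return np.degrees(np.arctan2(R[1,0],R[0,0]))
def plan(wps,grip):   # wps: list of (pos,psi,rows)
    s,R=pose();p=s["tcp_pos"];cur=psi_of(R);first=True;i=0
    for q,psi,n in wps:
        p0=p.copy();a0=cur
        for k in range(1,n+1):
            pn=p0+(np.array(q)-p0)*k/n;an=a0+(psi-a0)*k/n;Rn=down(an)
            d=R.T@(pn-p);r=np.degrees(Rt.from_matrix(R.T@Rn).as_rotvec())
            print(grip,*[round(float(v),4) for v in d],*[round(float(v),1) for v in r],sep=",",end=",\n");i+=1
            if i%5==0:print()
            R=Rn;p=pn
        cur=psi
def show():
    s,R=pose();print(round(s["clock"],2),s["tcp_pos"].round(4),"psi",round(psi_of(R),1),"z",R[:,2].round(3),"F",s["wrist_force"].round(1),"gap",round(s["finger_gap"],4),"q6",round(s["joint_pos"][5],2))
CC=np.array([.654,-.026]);CY=12.4
def cab(x,y):
    t=np.radians(CY);return CC+np.array([[np.cos(t),-np.sin(t)],[np.sin(t),np.cos(t)]])@np.array([x,y])/1000
E
python3 -c "
from h import *
a=cab(-198,45);print(a);plan([([a[0],a[1],.20],102.4,17),([a[0],a[1],.06],102.4,3)],-1)"
```

```text
[ 0.4509558  -0.02456734]
-1,-0.0211,-0.0233,0.0025,-0.0,0.1,-9.8,
-1,-0.0168,-0.0266,0.0024,0.0,0.0,-9.8,
-1,-0.012,-0.0291,0.0024,0.0,0.0,-9.8,
-1,-0.0069,-0.0307,0.0024,0.0,0.0,-9.8,
-1,-0.0016,-0.0314,0.0024,0.0,0.0,-9.8,

-1,0.0038,-0.0312,0.0024,0.0,0.0,-9.8,
-1,0.0091,-0.0301,0.0024,0.0,0.0,-9.8,
-1,0.0141,-0.0281,0.0024,0.0,0.0,-9.8,
-1,0.0187,-0.0253,0.0024,0.0,0.0,-9.8,
-1,0.0227,-0.0217,0.0024,0.0,0.0,-9.8,

-1,0.0261,-0.0176,0.0024,0.0,0.0,-9.8,
-1,0.0287,-0.0128,0.0024,0.0,0.0,-9.8,
-1,0.0305,-0.0078,0.0024,0.0,0.0,-9.8,
-1,0.0314,-0.0024,0.0024,0.0,0.0,-9.8,
-1,0.0313,0.0029,0.0024,0.0,0.0,-9.8,

-1,0.0304,0.0082,0.0024,0.0,0.0,-9.8,
-1,0.0285,0.0133,0.0024,0.0,0.0,-9.8,
-1,-0.0,-0.0,0.0467,0.0,0.0,0.0,
-1,-0.0,-0.0,0.0467,0.0,0.0,0.0,
-1,-0.0,-0.0,0.0467,0.0,0.0,0.0,
```

Request:
carry_out --moves '[-1, -0.021, -0.023, 0.0025, 0, 0, -9.8, -1, -0.017, -0.0265, 0.0025, 0, 0, -9.8, -1, -0.012, -0.029, 0.0025, 0, 0, -9.8, -1, -0.007, -0.0305, 0.0025, 0, 0, -9.8, -1, -0.0015, -0.0315, 0.0025, 0, 0, -9.8]'

```text
clock: 0.72
tcp_pos: [0.3049, -0.37, 0.226]
orientation: [-0.003, 0.992, -0.124, -0.002]
wrist_force: [-0.8, 0.1, 0.1]
finger_gap: 0.0004
```

Request:
carry_out --moves '[-1, 0.004, -0.031, 0.0025, 0, 0, -9.8, -1, 0.009, -0.03, 0.0025, 0, 0, -9.8, -1, 0.014, -0.028, 0.0025, 0, 0, -9.8, -1, 0.0185, -0.0255, 0.0025, 0, 0, -9.8, -1, 0.0225, -0.0215, 0.0025, 0, 0, -9.8]'

```text
clock: 1.35
tcp_pos: [0.3602, -0.2172, 0.2123]
orientation: [-0.005, 0.95, 0.312, -0.001]
wrist_force: [-0.0, 0.0, -0.1]
finger_gap: -0.0002
```

```bash
python3 -c "
from h import *
show();a=cab(-198,45);plan([([a[0],a[1],.20],102.4,7),([a[0],a[1],.06],102.4,3)],-1)"
```

```text
1.35 [ 0.3602 -0.2172  0.2123] psi 36.4 z [-0.004  0.009 -1.   ] F [-0.   0.  -0.1] gap -0.0002 q6 0.2
-1,0.0268,-0.0144,0.0019,-0.5,-0.1,-9.4,
-1,0.0288,-0.0099,0.0018,0.0,0.0,-9.4,
-1,0.03,-0.005,0.0018,0.0,0.0,-9.4,
-1,0.0304,-0.0,0.0018,0.0,0.0,-9.4,
-1,0.03,0.0049,0.0018,0.0,0.0,-9.4,

-1,0.0288,0.0098,0.0018,0.0,0.0,-9.4,
-1,0.0268,0.0144,0.0018,0.0,0.0,-9.4,
-1,-0.0,-0.0,0.0467,0.0,0.0,0.0,
-1,-0.0,-0.0,0.0467,0.0,0.0,0.0,
-1,-0.0,-0.0,0.0467,0.0,0.0,0.0,
```

Request:
carry_out --moves '[-1, 0.027, -0.0145, 0.002, -0.5, 0, -9.5, -1, 0.029, -0.01, 0.002, 0, 0, -9.5, -1, 0.03, -0.005, 0.002, 0, 0, -9.5, -1, 0.0305, 0, 0.002, 0, 0, -9.5, -1, 0.03, 0.005, 0.002, 0, 0, -9.5]'

```text
clock: 1.98
tcp_pos: [0.4236, -0.0726, 0.2011]
orientation: [-0.001, 0.734, 0.679, 0.001]
wrist_force: [0.2, 0.0, -0.3]
finger_gap: 0.0
```

Request:
carry_out --moves '[-1, 0.029, 0.01, 0.002, 0, 0, -9.5, -1, 0.027, 0.0145, 0.002, 0, 0, -9.5, -1, 0, 0, 0.047, 0, 0, 0, -1, 0, 0, 0.047, 0, 0, 0, -1, 0, 0, 0.03, 0, 0, 0]'

```text
clock: 2.6
tcp_pos: [0.4507, -0.0115, 0.0713]
orientation: [0.001, 0.605, 0.796, 0.002]
wrist_force: [0.6, 0.5, 0.2]
finger_gap: 0.0003
```

```bash
python3 -c "
from h import *
show();a=cab(-165,45);b=cab(-125,45);plan([([a[0],a[1],.06],102.4,2),([b[0],b[1],.06],102.4,3)],-1)
im=env.read_camera('top');c=im[110:290,300:460];cv2.imwrite('pics/c2.png',cv2.resize(c[:,:,::-1],None,fx=4,fy=3.3,interpolation=3))"
```

```text
2.6 [ 0.4507 -0.0115  0.0713] psi 105.5 z [ 0.004  0.003 -1.   ] F [0.6 0.5 0.2] gap 0.0003 q6 -0.48
-1,-0.0072,0.0148,0.0057,0.3,-0.1,1.6,
-1,-0.0068,0.015,0.0056,0.0,0.0,1.6,
-1,0.0,0.0133,0.0,0.0,0.0,0.0,
-1,0.0,0.0133,0.0,0.0,0.0,0.0,
-1,0.0,0.0133,0.0,0.0,0.0,0.0,
```

View pics/c2.png

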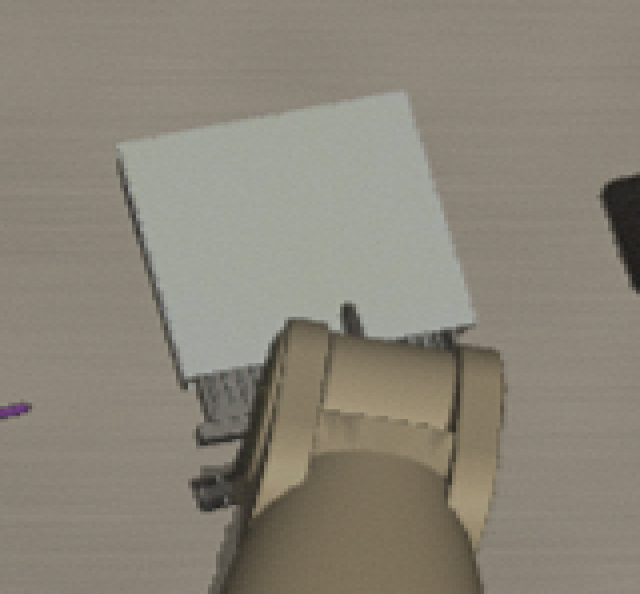

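The gripper stands in front of the drawer face at crop (215,490), and the front edge is at crop (225,435). Next is the push.

Request:
carry_out --moves '[-1, -0.007, 0.015, 0.006, 0, 0, 1.6, -1, -0.007, 0.015, 0.006, 0, 0, 1.6, -1, 0, 0.013, 0, 0, 0, 0, -1, 0, 0.012, 0, 0, 0, 0, -1, 0, 0.01, 0, 0, 0, 0]'

```text
clock: 3.28
tcp_pos: [0.5141, -0.0096, 0.055]
orientation: [-0.005, 0.628, 0.778, -0.002]
wrist_force: [-3.0, -2.0, -1.2]
finger_gap: -0.0001
```

```bash
python3 -c "
from h import *
show();a=cab(-123,45);plan([([a[0],a[1],.06],102.4,3)],-1)"
```

```text
3.27 [ 0.5141 -0.0096  0.055 ] psi 102.2 z [-0.009  0.003 -1.   ] F [-3.  -2.  -1.2] gap -0.0001 q6 -0.39
-1,-0.0003,0.0034,-0.0017,-0.5,-0.3,-0.1,
-1,-0.0003,0.0034,-0.0017,0.0,0.0,-0.1,
-1,-0.0003,0.0034,-0.0017,0.0,0.0,-0.1,
```

Contact at 3 N, so the drawer is sliding. I keep pushing until it hits the stop.

Request:
carry_out --moves '[-1, 0, 0.004, -0.002, -0.5, 0, 0, -1, 0, 0.004, 0, 0, 0, 0, -1, 0, 0.003, 0, 0, 0, 0, -1, 0, 0.003, 0, 0, 0, 0, -1, 0, 0.002, 0, 0, 0, 0]'

```text
clock: 3.9
tcp_pos: [0.5235, -0.0073, 0.0573]
orientation: [-0.005, 0.628, 0.778, -0.004]
wrist_force: [-5.9, -3.2, 2.6]
finger_gap: -0.0003
```

Request:
carry_out --moves '[-1, 0, 0.004, 0, 0, 0, 0, -1, 0, 0.004, 0, 0, 0, 0, -1, 0, 0.004, 0, 0, 0, 0, -1, 0, 0.004, 0, 0, 0, 0, -1, 0, 0.004, 0, 0, 0, 0]'

```text
clock: 4.53
tcp_pos: [0.5232, -0.0073, 0.0576]
orientation: [-0.016, 0.63, 0.776, -0.02]
wrist_force: [-13.3, -5.4, 8.5]
finger_gap: 0.0001
```

```bash
python3 -c "
from h import *
show();print((env.get_state()['tcp_pos'][:2]-CC)@(cab(1000,0)-CC)/1)"
```

```text
4.53 [ 0.5232 -0.0073  0.0576] psi 101.8 z [-0.05  -0.012 -0.999] F [-13.3  -5.4   8.5] gap 0.0001 q6 -0.36
-0.1237660260696738
```

Stalled at cabinet x = -123.8 mm, against an expected ‑123, with 14 N, so the drawer is at its stop. I back off and go above the pin.

```bash
python3 -c "
from h import *
a=cab(-165,45);plan([([a[0],a[1],.07],102,2),([a[0],a[1]+.03,.13],95,2),([.495,.309,.15],78.5,6)],.3)"
```

```text
0.3,-0.0009,-0.0209,-0.0051,-2.9,0.1,-0.1,
0.3,-0.0008,-0.0206,-0.0062,0.0,0.0,-0.1,
0.3,0.0147,0.0031,-0.03,0.0,0.0,3.5,
0.3,0.0148,0.0022,-0.03,0.0,0.0,3.5,
0.3,0.0491,0.0063,-0.0033,0.0,0.0,2.8,

0.3,0.0493,0.0039,-0.0033,0.0,0.0,2.7,
0.3,0.0494,0.0015,-0.0033,0.0,0.0,2.8,
0.3,0.0494,-0.0008,-0.0033,0.0,0.0,2.7,
0.3,0.0493,-0.0032,-0.0033,0.0,0.0,2.8,
0.3,0.0491,-0.0056,-0.0033,0.0,0.0,2.7,
```

Request:
carry_out --moves '[-1, -0.001, -0.021, -0.005, -2.9, 0, 0, -1, -0.001, -0.0205, -0.006, 0, 0, 0, -1, 0.015, 0.003, -0.03, 0, 0, 3.5, 0.3, 0.015, 0.002, -0.03, 0, 0, 3.5, 0.3, 0.049, 0.006, -0.003, 0, 0, 2.8]'

```text
clock: 5.15
tcp_pos: [0.4886, 0.062, 0.1379]
orientation: [0.004, 0.698, 0.716, 0.006]
wrist_force: [0.6, 0.6, 0.0]
finger_gap: 0.0362
```

Request:
carry_out --moves '[0.3, 0.0495, 0.004, -0.0035, 0, 0, 2.8, 0.3, 0.0495, 0.0015, -0.0035, 0, 0, 2.8, 0.3, 0.0495, -0.001, -0.0035, 0, 0, 2.8, 0.3, 0.0495, -0.003, -0.0035, 0, 0, 2.8, 0.3, 0.049, -0.0055, -0.0035, 0, 0, 2.8]'

```text
clock: 5.78
tcp_pos: [0.5094, 0.3199, 0.1639]
orientation: [0.006, 0.783, 0.621, 0.016]
wrist_force: [0.4, -0.9, 0.9]
finger_gap: 0.0553
```

Run:
```python
from h import *
show();plan([([.495,.309,.06],78.5,3),([.495,.309,.016],78.5,2)],.3)
A=env.read_camera('top')[:,:,::-1];B=env.read_camera('scene')[:,:,::-1]
z=lambda c:cv2.resize(c,(400,300),interpolation=cv2.INTER_CUBIC)
cv2.imwrite('pics/c3.png',np.vstack([np.hstack([z(A[130:250,310:470]),z(A[190:310,180:340])]),np.hstack([z(B[170:290,180:340]),z(B[250:370,290:450])])]))
b=A.astype(int);d=b;m=blob((d.min(2)>160)&(d[:,:,2]-d[:,:,0]<8),(373,185));print(rect(m,"top",.075)[:3])
```

```text
5.78 [0.5094 0.3199 0.1639] psi 76.9 z [ 0.032  0.011 -0.999] F [ 0.4 -0.9  0.9] gap 0.0553 q6 0.66
0.3,-0.0053,-0.0048,0.0344,1.6,-1.0,-0.6,
0.3,-0.0046,-0.0039,0.0346,0.0,0.0,-0.5,
0.3,-0.0046,-0.0039,0.0346,0.0,0.0,-0.5,
0.3,0.0,0.0,0.022,0.0,0.0,0.0,
0.3,0.0,0.0,0.022,0.0,0.0,0.0,

(array([580.3,   0.9]), array([ 64.3, 108.4]), 12.3)
```

View pics/c3.png

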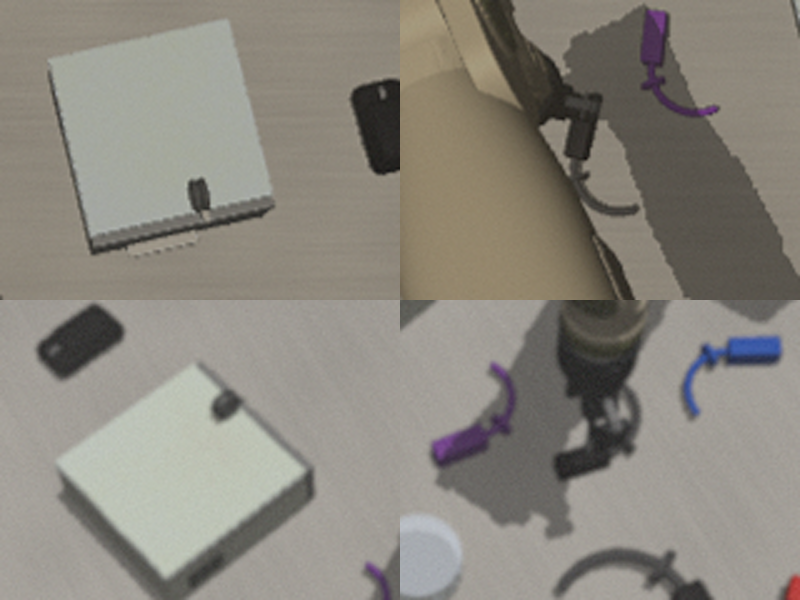

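The picture shows the drawer shut with both rings side by side at top px (390,208), the pin undisturbed and the bystanders in place. I check the ring position against the cabinet estimate while descending.

Request:
carry_out --moves '[0.3, -0.0055, -0.005, 0.034, 1.6, -1, -0.6, 0.3, -0.0045, -0.004, 0.034, 0, 0, -0.5, 0.3, -0.0045, -0.004, 0.03, 0, 0, -0.5, 0.3, 0, 0, 0, 0, 0, 0, 0.3, 0, 0, 0, 0, 0, 0]'

```text
clock: 6.5
tcp_pos: [0.4994, 0.3151, 0.0681]
orientation: [-0.0, 0.771, 0.637, 0.008]
wrist_force: [-0.1, 0.3, 1.2]
finger_gap: 0.0556
```

Run:
```python
from h import *
show();plan([([.495,.309,.016],78.5,3)],.3)
print("ring",ray("top",[(390,208)],.1),ray("scene",[(180+225/2.5,170+105/2.5)],.1),cab(-85,-20))
```

```text
6.5 [0.4994 0.3151 0.0681] psi 79.1 z [ 0.012  0.01  -1.   ] F [-0.1  0.3  1.2] gap 0.0556 q6 0.62
0.3,-0.0025,-0.0012,0.0173,0.6,-0.7,0.2,
0.3,-0.0023,-0.0011,0.0174,0.0,0.0,0.2,
0.3,-0.0023,-0.0011,0.0174,0.0,0.0,0.2,
ring [[ 0.57286166 -0.06701425]] [[ 0.57939187 -0.05607607]] [ 0.57527756 -0.06378595]
```

Request:
carry_out --moves '[0.3, -0.0035, -0.002, 0.019, 0.6, -0.7, 0, 0.3, -0.0025, -0.001, 0.018, 0, 0, 0.2, 0.3, -0.002, -0.001, 0.012, 0, 0, 0.2, 0.3, 0, 0, 0.002, 0, 0, 0, 0.3, 0, 0, 0, 0, 0, 0]'

```text
clock: 7.12
tcp_pos: [0.4976, 0.3091, 0.0178]
orientation: [0.001, 0.774, 0.634, 0.003]
wrist_force: [-0.6, 0.4, -1.2]
finger_gap: 0.0553
```

Run:
```python
from h import *
show();plan([([.495,.309,.015],78.5,1)],.3)
A=env.read_camera('top')[:,:,::-1];B=env.read_camera('scene')[:,:,::-1]
z=lambda c:cv2.resize(c,(400,400),interpolation=cv2.INTER_CUBIC)
cv2.imwrite('pics/c4.png',np.hstack([z(A[210:290,210:290]),z(B[270:350,320:400])]))
```

```text
7.12 [0.4976 0.3091 0.0178] psi 78.6 z [ 0.005  0.002 -1.   ] F [-0.6  0.4 -1.2] gap 0.0553 q6 0.62
0.3,-0.0006,-0.0026,0.0028,0.2,-0.2,0.1,
```

View pics/c4.png

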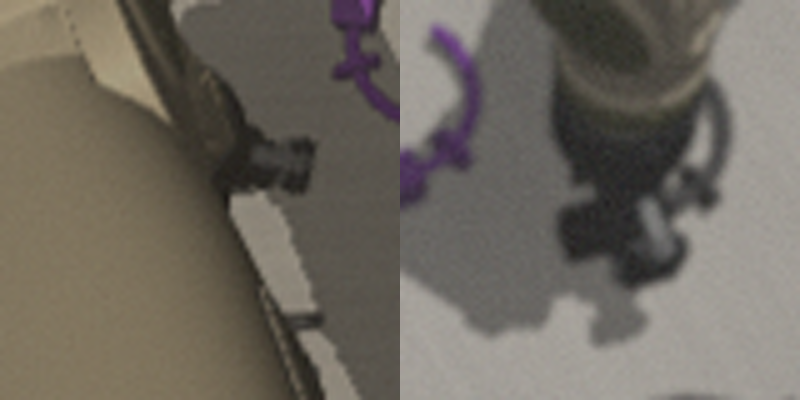

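The scene half shows the fingers straddling the handle at about crop (630,230), with the handle end at (590,230) and the collar at (690,190). The grasp is centred, so I close.

Request:
carry_out --moves '[0.3, -0.0005, -0.002, 0.003, 0, 0, 0, -1, 0, 0, 0, 0, 0, 0, -1, 0, 0, 0, 0, 0, 0, -1, 0, 0, 0, 0, 0, 0, -1, 0, 0, 0, 0, 0, 0]' --squeeze 60

```text
clock: 7.85
tcp_pos: [0.4963, 0.3095, 0.0162]
orientation: [0.001, 0.774, 0.634, 0.004]
wrist_force: [-0.1, -0.2, -0.2]
finger_gap: 0.0232
```

Run:
```python
from h import *
show()
```

```text
7.85 [0.4963 0.3095 0.0162] psi 78.6 z [ 0.007  0.003 -1.   ] F [-0.1 -0.2 -0.2] gap 0.0232 q6 0.62
```

```bash
cat >> h.py <<'E'
# pin poses: k = degrees still to go before seated; TCP = handle origin + off (mm along pin x)
def pinpose(k,zb,off=0.,lat=0.):
    a=np.radians(111.0-k);h=np.array([-35+58.3*np.cos(a),-20+58.3*np.sin(a)])
    y=-128-k;u=np.radians(y);h=h+off*np.array([np.cos(u),np.sin(u)])
    p=cab(*h);psi=(CY+y-90)
    while psi<-60:psi+=360
    return [p[0],p[1],zb+.0162],psi
E
python3 - <<'E'
from h import *
p,psi=pinpose(107,.165);print(p,psi);plan([([.4963,.3095,.18],78.6,3),(p,psi,9)],-1)
E
```

```text
[np.float64(0.6800391815173308), np.float64(-0.03658867508359087), 0.1812] 47.39999999999998
-1,0.0002,0.0004,-0.0546,0.4,-0.3,0.0,
-1,-0.0,-0.0,-0.0546,0.0,0.0,0.0,
-1,-0.0,-0.0,-0.0546,0.0,0.0,0.0,
-1,-0.0337,0.0276,-0.0001,0.0,0.0,3.5,
-1,-0.0319,0.0296,-0.0001,0.0,0.0,3.5,

-1,-0.0301,0.0315,-0.0001,0.0,0.0,3.5,
-1,-0.0281,0.0332,-0.0001,0.0,0.0,3.5,
-1,-0.0261,0.0349,-0.0001,0.0,0.0,3.5,
-1,-0.0239,0.0364,-0.0001,0.0,0.0,3.5,
-1,-0.0217,0.0378,-0.0001,0.0,0.0,3.5,

-1,-0.0193,0.039,-0.0001,0.0,0.0,3.5,
-1,-0.0169,0.0401,-0.0001,0.0,0.0,3.5,
```

Request:
carry_out --moves '[-1, 0, 0, -0.05, 0.4, -0.3, 0, -1, 0, 0, -0.056, 0, 0, 0, -1, 0, 0, -0.056, 0, 0, 0, -1, -0.034, 0.0275, 0, 0, 0, 3.5, -1, -0.032, 0.0295, 0, 0, 0, 3.5]'

```text
clock: 8.48
tcp_pos: [0.5349, 0.2325, 0.181]
orientation: [-0.0, 0.81, 0.586, -0.003]
wrist_force: [-0.1, -0.2, -2.2]
finger_gap: 0.0234
```

Request:
carry_out --moves '[-1, -0.03, 0.0315, 0, 0, 0, 3.5, -1, -0.028, 0.033, 0, 0, 0, 3.5, -1, -0.026, 0.035, 0, 0, 0, 3.5, -1, -0.024, 0.0365, 0, 0, 0, 3.5, -1, -0.0215, 0.038, 0, 0, 0, 3.5]'

```text
clock: 9.1
tcp_pos: [0.6385, 0.0342, 0.1798]
orientation: [-0.001, 0.892, 0.452, -0.003]
wrist_force: [0.1, 0.7, -1.9]
finger_gap: 0.0232
```

Run:
```python
from h import *
show();p,psi=pinpose(107,.130);print(p,psi);plan([(p,psi,3)],-1)
```

```text
9.1 [0.6385 0.0342 0.1798] psi 53.8 z [-0.007 -0.002 -1.   ] F [ 0.1  0.7 -1.9] gap 0.0232 q6 0.56
[np.float64(0.6800391815173308), np.float64(-0.03658867508359087), 0.1462] 47.39999999999998
-1,-0.0108,0.0252,0.0112,-0.2,0.3,2.1,
-1,-0.0099,0.0255,0.0112,0.0,0.0,2.1,
-1,-0.009,0.0259,0.0112,0.0,0.0,2.1,
```

Request:
carry_out --moves '[-1, -0.011, 0.025, 0.01, -0.2, 0.3, 2.1, -1, -0.01, 0.0255, 0.01, 0, 0, 2.1, -1, -0.009, 0.026, 0.01, 0, 0, 2.1, -1, 0, 0, 0, 0, 0, 0, -1, 0, 0, 0, 0, 0, 0]'

```text
clock: 9.72
tcp_pos: [0.6818, -0.0435, 0.1455]
orientation: [-0.001, 0.917, 0.398, -0.002]
wrist_force: [-0.1, 0.0, -2.1]
finger_gap: 0.0228
```

Run:
```python
from h import *
show()
s,R=pose();t=s["tcp_pos"];y=np.radians(psi_of(R)+90);zb=t[2]-.0162
def pp(x,yy,z=17): c,sn=np.cos(y),np.sin(y);return [t[0]+(c*x-sn*yy)/1000,t[1]+(sn*x+c*yy)/1000,zb+z/1000]
P=[pp(30+50*np.sin(d),50-50*np.cos(d)) for d in np.radians([38,60,80,100,120])]
for n,(u0,v0,w) in(("top",(340,150,100)),("scene",(220,170,100))):
    im=env.read_camera(n)[:,:,::-1].copy();cv2.imwrite(f"pics/raw_{n}.png",im);q=proj(n,P);print(n,q.round(1).tolist())
    print("ringmid",proj(n,[*cab(-85,-20),.092]).round(1))
    c=cv2.resize(im[v0:v0+w,u0:u0+w],(400,400),interpolation=cv2.INTER_CUBIC)
    for a in q:cv2.circle(c,tuple(int(v) for v in (a-[u0,v0])*4+2),2,(0,0,255),-1)
    if n=="top":T=c
cv2.imwrite("pics/c5.png",np.hstack([T,c]))
```

```text
9.72 [ 0.6818 -0.0435  0.1455] psi 46.9 z [-0.004  0.001 -1.   ] F [-0.1  0.  -2.1] gap 0.0228 q6 0.57
top [[369.3, 182.7], [370.2, 190.0], [373.5, 196.0], [378.6, 200.6], [385.0, 203.2]]
ringmid [[388.3 207.7]]
scene [[260.0, 222.4], [265.9, 218.9], [269.6, 214.5], [271.3, 209.4], [270.8, 204.2]]
ringmid [[270.2 211. ]]
```

View pics/c5.png

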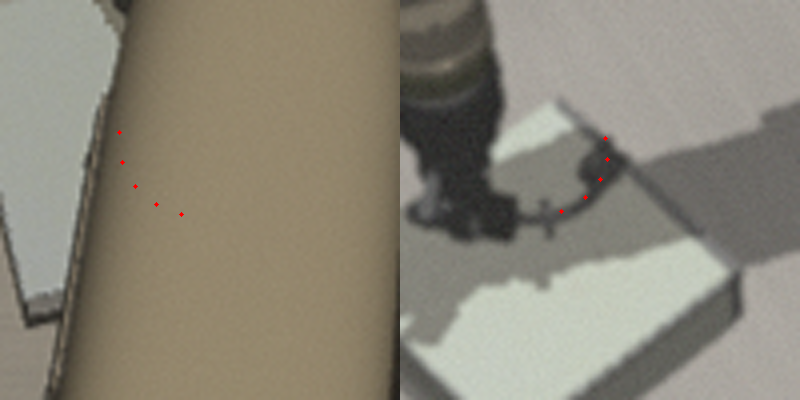

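The scene half shows the wire from collar (549,217) towards the rings at (600,160), with the predicted arc dots lying on it. The top view is blocked by the arm. I'll measure the normal offset of the wire from the prediction.

Run:
```python
from h import *
s,R=pose();t=s["tcp_pos"];y=np.radians(psi_of(R)+90);zb=t[2]-.0162;n="scene"
c,sn=np.cos(y),np.sin(y)
def pp(x,yy,z=17): return [t[0]+(c*x-sn*yy)/1000,t[1]+(sn*x+c*yy)/1000,zb+z/1000]
g=cv2.imread("pics/raw_scene.png").max(2).astype(np.float32)
for d in(10,32,36,40,45,50,55,60,66,72):
    r=np.radians(d)
    offs=np.arange(-14,14.1,1);Q=np.array([pp(30+(50+o)*np.sin(r),50-(50+o)*np.cos(r)) for o in offs]);q=proj(n,Q)
    v=cv2.remap(g,q[:,0].astype(np.float32)[None],q[:,1].astype(np.float32)[None],cv2.INTER_LINEAR)[0]
    w=np.clip(np.median(v)-v-8,0,None);w[abs(offs)>10]=0;print(d,v[::2].astype(int),"off",round((w*offs).sum()/max(w.sum(),1),1))
dd=np.arange(10,45,1.5)
for o in(9,-9,11,-11):
    q=proj(n,[pp(30+(50+o)*np.sin(np.radians(d)),50-(50+o)*np.cos(np.radians(d))) for d in dd]).astype(np.float32)
    v=cv2.remap(g,q[:,0][None],q[:,1][None],cv2.INTER_LINEAR)[0];print("collar",o,list(zip(dd,v.astype(int))))
```

```text
10 [128 128 127 124 120 107  94  81  77  80  94 108 121 126 129] off 2.0
32 [119 113 111 111 108 101  92  83  81  81  88  99 112 119 126] off 2.4
36 [126 127 126 124 120 108  92  85  81  83  90 101 114 123 128] off 2.4
40 [130 130 129 128 121 112  97  86  83  83  88 100 114 122 128] off 2.8
45 [134 132 129 127 122 110  96  84  73  76  86 101 112 121 127] off 2.8
50 [131 130 130 129 122 111  95  80  70  73  85 102 117 125 126] off 2.6
55 [130 131 129 126 120 111  93  78  71  72  84  99 115 122 125] off 2.6
60 [128 128 127 124 117 103  87  75  67  66  83 101 116 125 128] off 2.3
66 [125 122 121 119 106  96  78  67  65  72  85 103 119 127 129] off 1.6
72 [102  91  85  78  71  64  62  61  63  72  87 105 119 126 129] off -1.0
collar 9 [(np.float64(10.0), np.int64(114)), (np.float64(11.5), np.int64(115)), (np.float64(13.0), np.int64(115)), (np.float64(14.5), np.int64(115)), (np.float64(16.0), np.int64(116)), (np.float64(17.5), np.int64(114)), (np.float64(19.0), np.int64(110)), (np.float64(20.5), np.int64(106)), (np.float64(22.0), np.int64(97)), (np.float64(23.5), np.int64(86)), (np.float64
[... 2316 characters left out ...]
7)), (np.float64(16.0), np.int64(125)), (np.float64(17.5), np.int64(120)), (np.float64(19.0), np.int64(115)), (np.float64(20.5), np.int64(108)), (np.float64(22.0), np.int64(100)), (np.float64(23.5), np.int64(93)), (np.float64(25.0), np.int64(92)), (np.float64(26.5), np.int64(91)), (np.float64(28.0), np.int64(93)), (np.float64(29.5), np.int64(100)), (np.float64(31.0), np.int64(107)), (np.float64(32.5), np.int64(113)), (np.float64(34.0), np.int64(120)), (np.float64(35.5), np.int64(125)), (np.float64(37.0), np.int64(128)), (np.float64(38.5), np.int64(129)), (np.float64(40.0), np.int64(130)), (np.float64(41.5), np.int64(129)), (np.float64(43.0), np.int64(129)), (np.float64(44.5), np.int64(130))]
```

Offsets are at most about 2.5 mm, within the camera calibration and far inside the ±6.5 mm hole clearance. I take the cabinet centre as (0.654, -0.027) and the pin as 1 mm ahead of the TCP.

```bash
sed -i 's/CC=np.array.*;CY/CC=np.array([.654,-.027]);CY/; s/off=0\./off=-1./' h.py
python3 - <<'E'
from h import *
p,psi=pinpose(109,.1293);q,_=pinpose(109,.077);print(p,psi,q);plan([(p,psi,2),(q,psi,3)],-1)
E
```

```text
[np.float64(0.6812916011414356), np.float64(-0.040252714648814705), 0.1455] 45.39999999999998 [np.float64(0.6812916011414356), np.float64(-0.040252714648814705), 0.0932]
-1,0.0009,-0.0011,0.0001,-0.2,0.1,0.8,
-1,0.0009,-0.0011,0.0001,0.0,0.0,0.8,
-1,0.0,0.0,0.0174,0.0,0.0,0.0,
-1,0.0,0.0,0.0174,0.0,0.0,0.0,
-1,0.0,0.0,0.0174,0.0,0.0,0.0,
```

Request:
carry_out --moves '[-1, 0.001, -0.001, 0, -0.2, 0.1, 0.8, -1, 0.001, -0.001, 0, 0, 0, 0.8, -1, 0, 0, 0.016, 0, 0, 0, -1, 0, 0, 0.016, 0, 0, 0, -1, 0, 0, 0.012, 0, 0, 0]'

```text
clock: 10.45
tcp_pos: [0.6819, -0.0379, 0.1009]
orientation: [0.001, 0.923, 0.386, 0.001]
wrist_force: [1.0, 0.3, -2.0]
finger_gap: 0.023
```

Run:
```python
from h import *
show();q,psi=pinpose(109,.0765);r,p2=pinpose(104,.0765);plan([(q,psi,2),(r,p2,3)],-1)
```

```text
10.45 [ 0.6819 -0.0379  0.1009] psi 45.4 z [ 0.003 -0.001 -1.   ] F [ 1.   0.3 -2. ] gap 0.023 q6 0.61
-1,-0.0011,0.0006,0.0041,0.2,-0.1,-0.0,
-1,-0.001,0.0006,0.0041,0.0,0.0,-0.0,
-1,0.0008,-0.0015,0.0,0.0,0.0,-1.7,
-1,0.0009,-0.0015,0.0,0.0,0.0,-1.7,
-1,0.0009,-0.0014,0.0,0.0,0.0,-1.7,
```

Request:
carry_out --moves '[-1, -0.001, 0.0005, 0.004, 0.2, 0, 0, -1, -0.001, 0.0005, 0.003, 0, 0, 0, -1, 0, 0, 0.001, 0, 0, 0, -1, 0, 0, 0, 0, 0, 0, -1, 0, 0, 0, 0, 0, 0]'

```text
clock: 11.08
tcp_pos: [0.6808, -0.0404, 0.092]
orientation: [-0.001, 0.923, 0.386, 0.0]
wrist_force: [0.3, -0.5, -2.0]
finger_gap: 0.023
```

```bash
cat >> h.py <<'E'
def look(name,v=True):
    s,R=pose();t=s["tcp_pos"];y=np.radians(psi_of(R)+90);zb=t[2]-.0162;c,sn=np.cos(y),np.sin(y)
    P=[[t[0]+(c*(x+1)-sn*w)/1000,t[1]+(sn*(x+1)+c*w)/1000,zb+.017] for x,w in [(30+50*np.sin(d),50-50*np.cos(d)) for d in np.radians([38,60,80,100,120])]]
    u0,v0,w=225,170,80;im=env.read_camera("scene")[:,:,::-1].copy();A=cv2.resize(im[v0:v0+w,u0:u0+w],None,fx=6,fy=6,interpolation=cv2.INTER_CUBIC)[:,:390];B=A.copy()
    for q,col in((proj("scene",P),(0,0,255)),(proj("scene",[[*cab(-85,-20),.092],[*cab(-85,-12),.092],[*cab(-85,-28),.092]]),(0,255,0))):
        for a in q:cv2.circle(B,tuple(int(v) for v in (a-[u0,v0])*6+3),2,col,-1)
    cv2.imwrite(name,np.hstack([A,B]))
    P=np.array(P)[-1,:2]-CC;t=np.radians(CY);print("tip in cab mm",(np.array([[np.cos(t),np.sin(t)],[-np.sin(t),np.cos(t)]])@P*1000).round(1))
E
python3 - <<'E'
from h import *
show();look("pics/c6.png");q,psi=pinpose(104,.0765);r,p2=pinpose(90,.0765);plan([(q,psi,2),(r,p2,3)],-1)
E
```

```text
11.07 [ 0.6808 -0.0404  0.092 ] psi 45.4 z [-0.001  0.002 -1.   ] F [ 0.3 -0.5 -2. ] gap 0.023 q6 0.6
tip in cab mm [-80.1   2.7]
-1,0.0015,-0.0021,-0.0004,-0.1,-0.0,-2.5,
-1,0.0016,-0.002,-0.0004,0.0,0.0,-2.5,
-1,0.002,-0.0043,0.0,0.0,0.0,-4.7,
-1,0.0024,-0.0042,0.0,0.0,0.0,-4.7,
-1,0.0027,-0.004,0.0,0.0,0.0,-4.7,
```

View pics/c6.png

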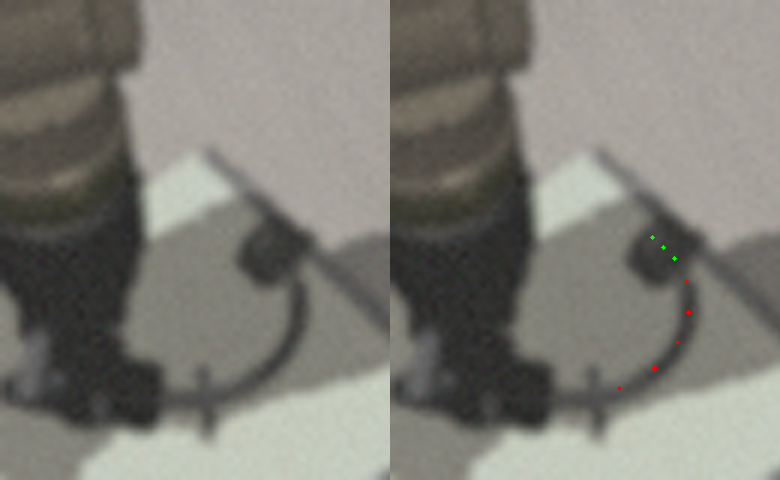

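The tip is at crop (297,280), aimed at the ring hole. The projected ring axis (green) sits on the ring blob at (665,250). I start the insertion arc.

Request:
carry_out --moves '[-1, 0.0015, -0.002, -0.0005, 0, 0, -2.5, -1, 0.0015, -0.002, 0, 0, 0, -2.5, -1, 0.002, -0.0045, 0, 0, 0, -4.7, -1, 0.0025, -0.004, 0, 0, 0, -4.7, -1, 0.0025, -0.004, 0, 0, 0, -4.7]'

```text
clock: 11.75
tcp_pos: [0.6738, -0.0229, 0.0917]
orientation: [-0.001, 0.843, 0.537, 0.0]
wrist_force: [-0.4, 0.7, -1.8]
finger_gap: 0.0227
```

```bash
cat >> h.py <<'E'
def step(k,n=5):
    show();s,R=pose();kc=(CY-128-90-psi_of(R))%360;print("k now",round(kc,1),"err mm",((np.array(pinpose(kc,.0765)[0])-s["tcp_pos"])*1000).round(1))
    w=[]
    for i in range(1,n+1):
        q,psi=pinpose(kc+(k-kc)*i/n,.0765);w.append((q,psi,1))
    plan(w,-1)
E
python3 -c "
from h import *
step(70)"
```

```text
11.75 [ 0.6738 -0.0229  0.0917] psi 65.0 z [-0.001  0.002 -1.   ] F [-0.4  0.7 -1.8] gap 0.0227 q6 0.28
k now 89.4 err mm [-0.5  1.1  1. ]
-1,0.0027,-0.0043,-0.001,-0.1,-0.1,-3.9,
-1,0.002,-0.0034,0.0,0.0,0.0,-3.9,
-1,0.002,-0.0034,0.0,0.0,0.0,-3.9,
-1,0.002,-0.0034,0.0,0.0,0.0,-3.9,
-1,0.002,-0.0034,0.0,0.0,0.0,-3.9,
```

Request:
carry_out --moves '[-1, 0.0025, -0.0045, -0.001, 0, 0, -3.9, -1, 0.002, -0.0035, 0, 0, 0, -3.9, -1, 0.002, -0.0035, 0, 0, 0, -3.9, -1, 0.002, -0.0035, 0, 0, 0, -3.9, -1, 0.002, -0.0035, 0, 0, 0, -3.9]'

```text
clock: 12.38
tcp_pos: [0.6591, -0.007, 0.092]
orientation: [-0.001, 0.736, 0.677, 0.0]
wrist_force: [-0.2, -0.6, -1.4]
finger_gap: 0.023
```

```bash
python3 -c "
from h import *
step(45);look('pics/c7.png')"
```

```text
12.38 [ 0.6591 -0.007   0.092 ] psi 85.2 z [-0.001  0.002 -1.   ] F [-0.2 -0.6 -1.4] gap 0.023 q6 -0.05
k now 69.2 err mm [0.1 0.2 0.7]
-1,0.0026,-0.0043,-0.0007,-0.1,-0.1,-4.8,
-1,0.0024,-0.0043,0.0,0.0,0.0,-4.8,
-1,0.0024,-0.0043,0.0,0.0,0.0,-4.8,
-1,0.0024,-0.0043,0.0,0.0,0.0,-4.8,
-1,0.0024,-0.0043,0.0,0.0,0.0,-4.8,

tip in cab mm [-83.9 -31.3]
```

View pics/c7.png

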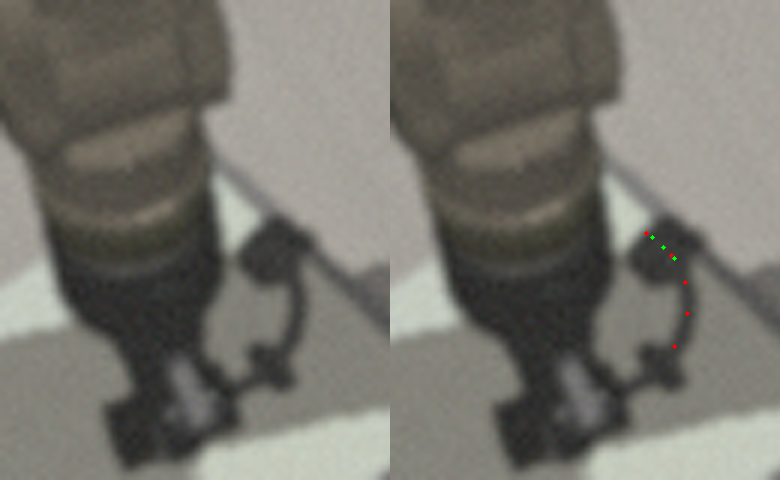

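The wire runs into the rings at (295,265) in line with the ring axis. The tip is predicted just past the far ring face, and force is nil. I continue the arc.

Request:
carry_out --moves '[-1, 0.0025, -0.0045, -0.0005, 0, 0, -4.8, -1, 0.0025, -0.0045, 0, 0, 0, -4.8, -1, 0.0025, -0.0045, 0, 0, 0, -4.8, -1, 0.0025, -0.0045, 0, 0, 0, -4.8, -1, 0.0025, -0.0045, 0, 0, 0, -4.8]'

```text
clock: 13.05
tcp_pos: [0.6355, 0.0035, 0.0922]
orientation: [-0.001, 0.575, 0.818, 0.0]
wrist_force: [0.4, -0.5, -1.7]
finger_gap: 0.0233
```

```bash
python3 -c "
from h import *
step(22)"
```

```text
13.05 [0.6355 0.0035 0.0922] psi 109.8 z [-0.001  0.002 -1.   ] F [ 0.4 -0.5 -1.7] gap 0.0233 q6 -0.47
k now 44.6 err mm [ 0.9 -0.   0.5]
-1,0.002,-0.0032,-0.0005,-0.0,-0.1,-4.5,
-1,0.0023,-0.004,0.0,0.0,0.0,-4.5,
-1,0.0023,-0.004,0.0,0.0,0.0,-4.5,
-1,0.0023,-0.004,0.0,0.0,0.0,-4.5,
-1,0.0023,-0.004,0.0,0.0,0.0,-4.5,
```

Request:
carry_out --moves '[-1, 0.002, -0.003, -0.0005, 0, 0, -4.5, -1, 0.0025, -0.004, 0, 0, 0, -4.5, -1, 0.0025, -0.004, 0, 0, 0, -4.5, -1, 0.0025, -0.004, 0, 0, 0, -4.5, -1, 0.002, -0.004, 0, 0, 0, -4.5]'

```text
clock: 13.68
tcp_pos: [0.6135, 0.004, 0.0925]
orientation: [-0.0, 0.401, 0.916, 0.001]
wrist_force: [-0.5, 0.2, -2.2]
finger_gap: 0.0229
```

```bash
python3 -c "
from h import *
step(5)"
```

```text
13.68 [0.6135 0.004  0.0925] psi 132.7 z [-0.     0.001 -1.   ] F [-0.5  0.2 -2.2] gap 0.0229 q6 -0.87
k now 21.7 err mm [-0.5 -0.2  0.2]
-1,0.0019,-0.0035,-0.0002,0.1,-0.1,-3.3,
-1,0.0017,-0.003,0.0,0.0,0.0,-3.3,
-1,0.0017,-0.003,0.0,0.0,0.0,-3.3,
-1,0.0017,-0.003,0.0,0.0,0.0,-3.3,
-1,0.0017,-0.003,0.0,0.0,0.0,-3.3,
```

Request:
carry_out --moves '[-1, 0.002, -0.0035, 0, 0, 0, -3.3, -1, 0.0015, -0.003, 0, 0, 0, -3.3, -1, 0.0015, -0.003, 0, 0, 0, -3.3, -1, 0.0015, -0.003, 0, 0, 0, -3.3, -1, 0.0015, -0.003, 0, 0, 0, -3.3]'

```text
clock: 14.3
tcp_pos: [0.5974, -0.0028, 0.0926]
orientation: [0.0, 0.263, 0.965, 0.001]
wrist_force: [-0.5, 4.9, -0.6]
finger_gap: 0.0228
```

```bash
python3 -c "
from h import *
step(-2);look('pics/c8.png')"
```

```text
14.3 [ 0.5974 -0.0028  0.0926] psi 149.5 z [ 0.001  0.002 -1.   ] F [-0.5  4.9 -0.6] gap 0.0228 q6 -1.18
k now 4.9 err mm [-0.6  0.8  0.1]
-1,0.0017,-0.0008,-0.0001,0.1,-0.0,-1.4,
-1,0.0007,-0.0012,0.0,0.0,0.0,-1.4,
-1,0.0007,-0.0012,0.0,0.0,0.0,-1.4,
-1,0.0007,-0.0012,0.0,0.0,0.0,-1.4,
-1,0.0007,-0.0012,0.0,0.0,0.0,-1.4,

tip in cab mm [-45.8 -69.7]
```

View pics/c8.png

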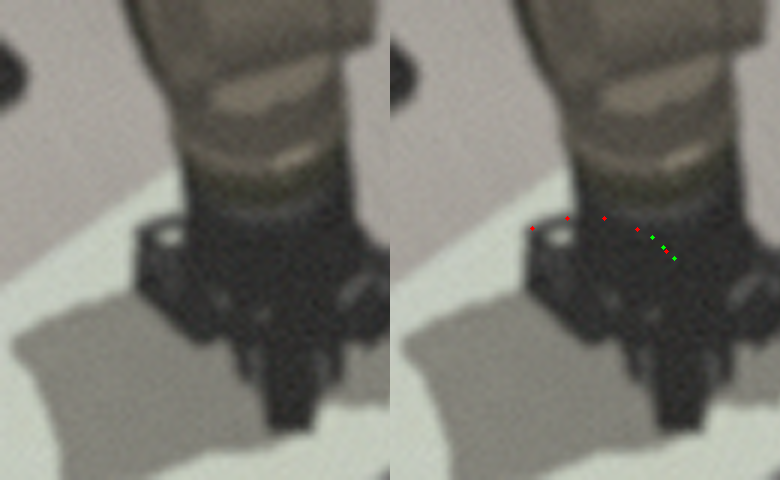

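The wire has come out on the far side, with its tip at about crop (142,232) as predicted. A 5 N contact is starting, so I seat it gently.

Request:
carry_out --moves '[-1, 0.001, -0.001, 0, 0, 0, -1.4, -1, 0.0007, -0.0012, 0, 0, 0, -1.4, -1, 0.0007, -0.0012, 0, 0, 0, -1.4, -1, 0.0007, -0.0012, 0, 0, 0, -1, -1, 0, 0, 0, 0, 0, 0]'

```text
clock: 14.98
tcp_pos: [0.592, -0.0019, 0.0929]
orientation: [-0.0, 0.216, 0.976, 0.004]
wrist_force: [-0.7, 2.2, -2.0]
finger_gap: 0.0233
```

```bash
python3 -c "
from h import *
step(-3,4)"
```

```text
14.97 [ 0.592  -0.0019  0.0929] psi 155.0 z [ 0.001  0.009 -1.   ] F [-0.7  2.2 -2. ] gap 0.0233 q6 -1.28
k now 359.4 err mm [-0.1 -2.9 -0.2]
-1,-0.0206,-0.084,-0.0006,0.5,0.2,-90.6,
-1,-0.0195,-0.0813,0.0,-0.0,-0.0,-90.6,
-1,-0.0195,-0.0813,0.0,-0.0,-0.0,-90.6,
-1,-0.0195,-0.0813,0.0,-0.0,-0.0,-90.6,
```

Request:
carry_out --moves '[-1, -0.001, -0.0015, 0, 0, 0, 0, -1, -0.001, -0.0015, 0, 0, 0, 0, -1, -0.0015, -0.002, 0, 0, 0, 0, -1, -0.0015, -0.002, 0, 0, 0, 0, -1, -0.0015, -0.002, 0, 0, 0, 0]'

```text
clock: 15.6
tcp_pos: [0.5918, -0.0022, 0.0936]
orientation: [-0.004, 0.213, 0.977, 0.014]
wrist_force: [-2.9, 11.9, 2.3]
finger_gap: 0.0224
```

```bash
python3 -c "
from h import *
show();p,psi=pinpose(0,.0765);s=env.get_state();t=np.radians(CY);d=(np.array(p)-s['tcp_pos'])[:2]*1000;print('err cab',np.array([[np.cos(t),np.sin(t)],[-np.sin(t),np.cos(t)]])@d,s['ft_torque'])"
```

```text
15.6 [ 0.5918 -0.0022  0.0936] psi 155.4 z [-0.002  0.03  -1.   ] F [-2.9 11.9  2.3] gap 0.0224 q6 -1.29
err cab [ 0.11651477 -2.31674194] [ 2.0368008   0.42259716 -0.13136853]
```

The collar is firmly stopped: 12 N along +y, no more travel, and 2.3 mm from the nominal seat, within pose error. I level the tool, lower onto the top and release.

```bash
python3 -c "
from h import *
p=env.get_state()['tcp_pos'];plan([([p[0],p[1],.0925],155,1),([p[0],p[1],.0905],155,2)],-1)"
```

```text
-1,-0.0,-0.0,0.0011,1.5,-0.8,0.3,
-1,0.0,0.0,0.001,0.0,0.0,0.0,
-1,0.0,0.0,0.001,0.0,0.0,0.0,
```

Request:
carry_out --moves '[-1, 0, 0, 0.001, 1.5, -0.8, 0, -1, 0, 0, 0.001, 0, 0, 0, -1, 0, 0, 0.001, 0, 0, 0, -1, 0, 0, 0.001, 0, 0, 0, -1, 0, 0, 0, 0, 0, 0]'

```text
clock: 16.23
tcp_pos: [0.5917, -0.002, 0.0914]
orientation: [-0.0, 0.214, 0.977, 0.001]
wrist_force: [0.4, 3.6, -2.3]
finger_gap: 0.0229
```

```bash
python3 -c "
from h import *
show()"
```

```text
16.23 [ 0.5917 -0.002   0.0914] psi 155.3 z [ 0.     0.001 -1.   ] F [ 0.4  3.6 -2.3] gap 0.0229 q6 -1.28
```

Request:
carry_out --moves '[-1, 0, 0, 0.0008, 0, 0, 0, -0.2, 0, 0, 0, 0, 0, 0, 0.1, 0, 0, 0, 0, 0, 0, 0.1, 0, 0, -0.005, 0, 0, 0, 0.1, 0, 0, -0.02, 0, 0, 0]' --squeeze 20

```text
clock: 16.85
tcp_pos: [0.5917, -0.0043, 0.1154]
orientation: [-0.0, 0.215, 0.977, -0.001]
wrist_force: [0.6, -0.3, -0.5]
finger_gap: 0.0467
```

Request:
carry_out --moves '[0.1, 0, 0, -0.04, 0, 0, 0, 0.1, 0, 0, -0.05, 0, 0, 0, 0.1, 0.05, 0.02, -0.03, 0, 0, 0, 0.1, 0.05, 0.03, 0, 0, 0, 0, 0.1, 0.05, 0.03, 0, 0, 0, 0]'

```text
clock: 17.48
tcp_pos: [0.492, 0.1303, 0.2416]
orientation: [0.004, 0.219, 0.976, -0.001]
wrist_force: [1.1, 0.7, -0.4]
finger_gap: 0.0468
```

```bash
python3 -c "
from h import *
show()"
```

```text
17.48 [0.492  0.1303 0.2416] psi 154.7 z [ 0.007 -0.003 -1.   ] F [ 1.1  0.7 -0.4] gap 0.0468 q6 -1.03
```

Request:
carry_out --moves '[0.1, 0.025, 0.05, 0, 0, 0, 0, 0.1, 0.025, 0.05, 0, 0, 0, 0, 0.1, 0.025, 0.05, 0, 0, 0, 0, 0.1, 0, 0, 0, 0, 0, 0, 0.1, 0, 0, 0, 0, 0, 0]'

```text
clock: 18.1
tcp_pos: [0.486, 0.305, 0.2441]
orientation: [0.006, 0.217, 0.976, -0.0]
wrist_force: [0.4, 0.2, -0.0]
finger_gap: 0.0472
```

Run:
```python
from h import *
show()
A=env.read_camera('top')[:,:,::-1];B=env.read_camera('scene')[:,:,::-1]
z=lambda c:cv2.resize(c,(400,600),interpolation=cv2.INTER_CUBIC)
cv2.imwrite('pics/c9.png',np.hstack([z(A[140:260,340:420]),z(B[160:280,220:300])]))
for n in("top","scene"):print(n,"mid,C,handle:",proj(n,[[*cab(-85,-20),.092],[*cab(-35,-20),.092],[*cab(-56,34.4),.105]]).round(1).tolist())
```

```text
18.1 [0.486  0.305  0.2441] psi 154.9 z [ 0.013 -0.003 -1.   ] F [ 0.4  0.2 -0. ] gap 0.0472 q6 -0.71
top mid,C,handle: [[388.7, 207.6], [384.2, 189.5], [366.5, 200.7]]
scene mid,C,handle: [[270.1, 210.8], [256.4, 220.7], [274.3, 225.9]]
```

View pics/c9.png

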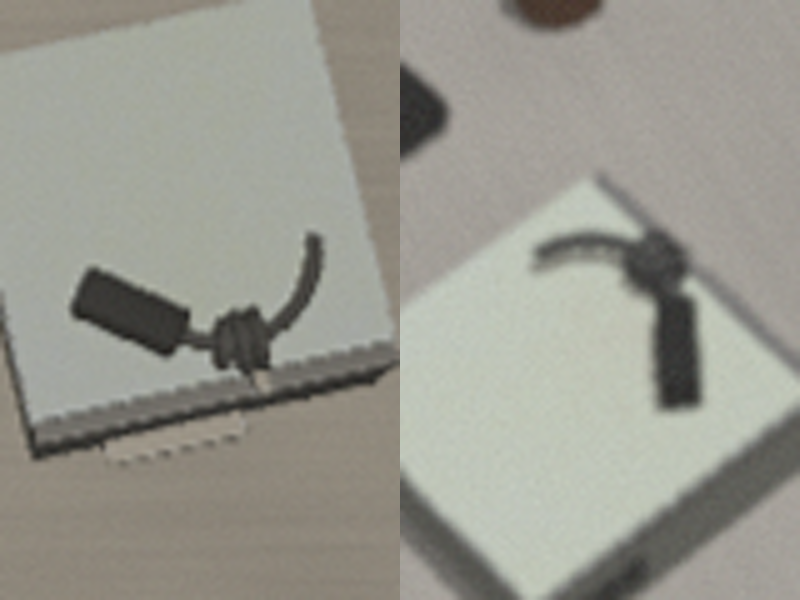

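Run:
```python
from h import *
A=env.read_camera('top')[:,:,::-1]
cv2.imwrite('pics/c10.png',cv2.resize(A[192:222,368:408],(800,600),interpolation=cv2.INTER_CUBIC))
g=A.max(2);q=blob(cv2.morphologyEx((g<75).astype(np.uint8),cv2.MORPH_OPEN,np.ones((5,5))),(366,202));print(rect(q,"top",.105)[:3],cab(-55.9,34.4))
```

```text
(array([587.3,  -3.9]), array([59.4, 26.2]), 65.7) [ 0.59201712 -0.00540618]
```

View pics/c10.png

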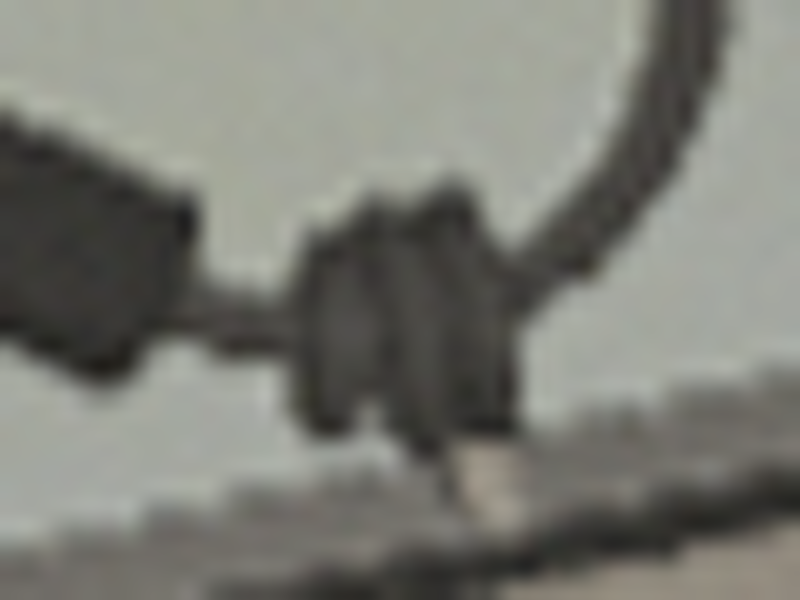

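The collar at (335,335) bears on the left ring at (400,320), touching at its inner edge as the bend implies. The wire leaves through both rings at (520,290), and the handle yaw of 65.7° compares with an ideal of 64.4°.

```bash
python3 -c "
from h import *
print(env.hand_in())"
```

```text
the job is handed in; nothing more can be done
None
```

I pushed the drawer shut and locked it with the small black pin. The pin went tip first through both rings from the cabinet's left until its collar met the rings. I then released it flat on the cabinet top, moved the gripper clear and handed the job in at about 18 s of robot time.

**Drawer:** it stalled against its stop at 14 N, at cabinet x = -123.8 mm against an expected -123 mm. The camera showed the two rings lined up.

**Pin:**
- The wire passed through the rings with almost no force, and the collar then stopped firmly at 12 N.
- In the last close view the collar touches the left ring and the wire comes out on the far side.
- The handle yaw was 65.7°, against an ideal of 64.4°.

**Disagreements:**
- The collar stopped 2.3 mm short of the calculated seat along y. The two cameras' cabinet y positions differed by about 3 mm, and I put the gap down to that.
- The last camera measurement of the handle centre was about 5 mm off nominal in x. I took that as side faces showing in the outline.

**Bystanders:** I saw no sign that the jar, mouse or dishes were disturbed, but I did not measure their positions afterwards. The last pictures show only parts of the jar and mouse. I last saw the dishes before the pin was lifted.

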